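# Turn the condiment carousel to bring the salt to the front

### The job

On the worktop stands a small condiment carousel, a round wooden board that turns on a fixed steel foot. Push it round by the upright posts at the ends of its arms with a fingertip until the salt shaker stands at the front, in line with the flat steel tongue that sticks out of the foot, and leave it there. Do not touch, lift or upset the salt shaker or the jars riding on the board, and leave the other things on the worktop where they are.

Things in the scene. Friction and masses are not known exactly. Their poses are not given: they have to be found in the camera images.
- foot: Fixed steel foot of the carousel (disc 156 mm across under the board). Origin: on the turning axis, at worktop height; z up. The steel tongue runs from it along the foot's -x to 172 mm from the axis, 44 mm wide, 6 mm high with a rounded end (13 mm high at a small stud there). A wall cabinet hangs over the worktop 0.49 m up, from x = 0.56 m back and left of y = -0.27 m: keep the wrist clear.
- tongue_end (a point): Top of the small stud on the tongue's rounded end, 150 mm from the turning axis. The line from the axis to this point is where the salt shaker must stand.
- board: Turning part: wooden board 172 mm across, top 30 mm above the worktop, and four steel arms along its own +x, +y, -x, -y: 12 mm bars level at 24 mm height that bend up 135 mm from the axis into upright 12 mm posts with 17 mm balls on top. Origin on the axis, 16 mm up. Turns either way, dry friction 0.15 N m (1.1 N at a post), stays where left. At least 45 mm free from post to nearest jar.
- post0 (a point): Top of the ball on post 0, 124.5 mm above the worktop; it lies along the board's own +x.
- post1 (a point): The same on post 1, a quarter turn counter-clockwise from post 0.
- post2 (a point): The same on post 2, half a turn from post 0.
- post3 (a point): The same on post 3, a quarter turn clockwise from post 0.
- salt_shaker: Small salt shaker of clear glass with grey contents and a domed grey perforated cap, 44 mm across, 90 mm high, the only thing on the board with a dome top. It stands loose on the board, about 52 mm from the board's axis. Origin: centre of its underside, z up.
- spice_jar_a: Small glass spice jar with a flat dark screw cap, 44 mm across, 96 mm high. It stands loose on the board, about 52 mm from the board's axis. Origin: centre of its underside, z up.
- spice_jar_b: Another glass spice jar of the same shape, 44 mm across, 96 mm high. It stands loose on the board, about 52 mm from the board's axis. Origin: centre of its underside, z up.
- spice_jar_c: A third glass spice jar of the same shape, 44 mm across, 96 mm high. It stands loose on the board, about 52 mm from the board's axis. Origin: centre of its underside, z up.
- cereal_bowl: Bowl beside the carousel, 140 mm across, 72 mm high, loose; leave alone. Origin: centre of its underside.
- sardine_tin: Flat oblong tin, 63 x 105 mm, 26 mm high, loose; leave alone. Origin: centre of its underside.
- mug: Mug, 78 mm across (110 mm with its handle), 97 mm high, loose; leave alone. Origin: centre of its underside.
There are look-alikes about, which are no part of the job. Leave any yellow look-alike of the salt_shaker alone.

How it is judged:
By the outcome, as a careful person would: the job done as asked, in the order asked, and still so for the second after the job is handed in, with the robot touching nothing.
It also fails if it takes over 64 s, if anything falls off the work surface, if the arm or the gripper's body presses on something with over 40 N, if the wrist force passes 120 N, or if a joint passes its speed limit or range.

### The arm

A 6-joint arm with a two-finger parallel gripper is mounted at the origin on a cart in front of the work surface, level with it; the furniture and walls round the work are solid. World frame = base frame: x ahead of the robot, y to its left, z up, the work surface at z = 0. Lengths are in m, angles in rad, forces in N, time in s.
With the tool pointing down it reaches from about 0.325 to 0.75 m from the base axis. Payload 7.6 kg.
Tool frame: the origin (TCP) lies at the very end of the fingers, on their centre line; the grasp point (between the pads) lies 19 mm behind it; z points along the fingers, y is the line along which they close (so a half turn about z gives the same grasp; the last joint's range is limited). The gripper opens to 85 mm and grips with 20 to 120 N. Pads are 22 mm wide; open, the fingers measure 114 mm over their backs; the gripper's body (76 mm by 85 mm) begins 54 mm behind the grasp point. The pads swing forward as they close: fully open they stand 13 mm farther back than shut.
Start: joints at [1.186, 0.052, 1.401, -0, 1.689, -0.07], TCP at [0.163, 0.499, 0.231] pointing down, gripper open.
Joint ranges: [-2.9, 2.9], [-0.91, 2.17], [0.12, 2.37], [-1.06, 4.2], [0.26, 2.73], [-2.93, 2.93]. Speed limits (rad/s): [2.57, 2.57, 3.01, 3.14, 3.14, 3.14].

### API

Orientations are given as [roll, pitch, yaw] about the fixed x, y, z axes, in that order (R = Rz(yaw) Ry(pitch) Rx(roll)).
In Python, from plant import bot gives the robot as it stands.
- The arm moves only by the tool carry_out, never from a script. Its argument "increments" is text: rows parted by semicolons, each of 7 numbers parted by spaces: the turn, a rotation vector about the tool's x, y, z in rad, then the shift along the tool's x, y, z in cm, then the finger opening in cm, from 0 to 8.54. A call has exactly 10 rows; each row is the pose to reach, as a shift and turn from the pose commanded when the call began, along the tool's axes at that moment; what a row does not reach only later rows make up. A row lasts 1/10 s, in which the tool goes at most 50 mm and 8.59 degrees, less where a joint would pass 70% of its speed; a pose out of reach is approached as far as the arm can. A call with a gripper value outside its range is refused whole. The fingers move at their own pace and stop on an object; "grip_force" is the grip in N (left out, the last holds). Time passes only in rows, so rows that repeat a pose let the fingers close, or fill a call up. It gives the time, the measured TCP pose, the force, the opening and the grip force at its end, in the units of the state.
- bot.get_state(): the state, without advancing time (a new reading comes with each control period).
- bot.capture(name): name is "scene" or "top"; returns (picture, depth): 480x640x3 uint8, blue, green, red; 480x640 float32, m along the optical axis (not along the pixel's ray), 0 where there is no reading.
- bot.calibration(name): a dict with "vfov" (degrees; the focal length in pixels is half the picture's height over the tangent of half this angle, whatever the lens; pixels are square), "cx", "cy" (the principal point, pixels), "position" and "rotation" of the camera in the world. Camera axes: x right, y down, z forward; pixel columns grow to the right and rows downward; lengths in m; the calibration is good to about 2 mm. A picture is of the moment at which its call begins. calibration takes no time and is no camera call.
- bot.finish_job(): hands the job in; it is judged then, once.
Trained networks look in the newest picture that a camera, given by its name, has taken for a name from the list of things; names that differ only in an ending like _2 or _b are one class to them, and where a whole thing is asked for, a point or a joint stands for the part that bears it (a point fixed in the world has none). Each returns a list of dicts, best first, with "confidence" (0 to 1); they miss things now and then, are a little off and sometimes report something else, mostly with a low value. They report only what shows in the picture. A call takes as long as a camera call. They do not tell look-alikes from the thing itself.
- bot.outline_of(camera, name): "mask" (480x640 bool, what is visible of it) and "at" ([column, row] in pixels, amid what is visible of it).
The state is a dict: "time_s": time; "joints": joint angles; "joint_velocities": joint speeds; "tau": joint torques, N m; "tool_pos": TCP position; "orientation": TCP orientation; "ft_force": force on the tool from outside, world axes, zero at the start; "wrist_torque": the same for the moment, N m; "grip_width": opening from 0.0 (shut) to 1.0 (fully open); "grip_force": force on a finger pad.
Only numpy, scipy, OpenCV 4.12 (cv2) and the standard library are available. Lean on these libraries where they do the work, as an engineer would, in place of code of your own. Each camera call takes 0.05 s, during which the arm holds its last target. There are 200 camera calls.

## Working session

There is one attempt and no reset: what is moved stays moved. The work goes in short steps, Python scripts to look and compute and a tool call to move; the robot and the scene stay as the last step left them, time stands still between calls to the robot, and variables do not carry over. Pictures are saved under pics/ and viewed, at most 10 in all, crops included, and the job is handed in when it is done.

Besides the shell and the picture viewer there is one more tool, called after "Request:" as a command line: name --argument value ..., lists and objects as JSON in quotes. carry_out: Moves the arm, as the interface text tells. Its arguments: {"type":"object","properties":{"increments":{"type":"string"},"grip_force":{"type":"number"}},"required":["increments"]}

```bash
mkdir -p pics; cat > h.py <<'E'
import numpy as np, cv2
from plant import bot
def cam(n):
    c=bot.calibration(n); f=240/np.tan(np.radians(c["vfov"])/2); return c,f,np.array(c["position"]),np.array(c["rotation"])
def world(n,depth):
    c,f,p,R=cam(n); v,u=np.mgrid[:480,:640]
    P=np.stack([(u-c["cx"])/f*depth,(v-c["cy"])/f*depth,depth],-1); return P@R.T+p
E
python3 - <<'E'
from h import *
for n in("scene","top"):
    im,d=bot.capture(n); cv2.imwrite(f"pics/{n}0.png",im); np.save(n+".npy",d)
    c=bot.calibration(n);print(c)
    W=world(n,d)
    for o in("foot","tongue_end","post0","salt_shaker","spice_jar_a","cereal_bowl","mug","sardine_tin","board"):
        for r in bot.outline_of(n,o)[:6]:
            m=r["mask"]&(d>0); print(n,o,round(r["confidence"],2),np.round(r["at"]),np.round(np.median(W[m],0),3) if m.any() else None, m.sum(), np.round(np.percentile(W[m],98,axis=0),3) if m.any() else None)
print(bot.get_state())
E
```

```text
{'vfov': 57.88551757084188, 'cx': 322.9986067701171, 'cy': 243.67489683611413, 'position': array([-0.36230131, -0.51874745,  0.87831717]), 'rotation': array([-2.26846659,  0.00325851, -1.11039335])}Traceback (most recent call last):
  File "<stdin>", line 5, in <module>
  File "h.py", line 7, in world
    P=np.stack([(u-c["cx"])/f*depth,(v-c["cy"])/f*depth,depth],-1); return P@R.T+p
                                                                           ~~~~~^~
ValueError: operands could not be broadcast together with shapes (480,640) (3,)
```

View pics/scene0.png

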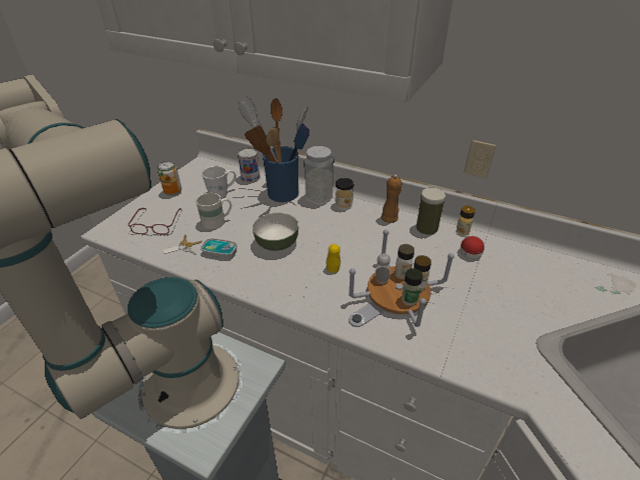

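The scene picture shows the carousel near (400,290). The grey-domed salt shaker is at (382,268), the tongue end at (357,318), and the yellow look-alike stands apart at (333,258). The calibration gives the rotation as rpy, so I'll fix the helper.

```bash
sed -i 's/^import.*/&\nfrom scipy.spatial.transform import Rotation as Ro/; s/np.array(c\["rotation"\])/Ro.from_euler("xyz",c["rotation"]).as_matrix()/' h.py
python3 - <<'E'
from h import *
for n in("scene","top"):
    im,d=bot.capture(n); cv2.imwrite(f"pics/{n}1.png",im); np.save(n+".npy",d)
    W=world(n,d)
    for o in("foot","post0","salt_shaker","spice_jar_a","cereal_bowl","mug","sardine_tin","board"):
        for r in bot.outline_of(n,o)[:6]:
            m=r["mask"]&(d>0); print(n,o,round(r["confidence"],2),np.round(r["at"]),np.round(np.median(W[m],0),3) if m.any() else None, m.sum(), np.round(np.percentile(W[m],98,axis=0),3) if m.any() else None)
print(bot.calibration("top"));print(bot.get_state())
E
```

```text
scene foot 0.67 [386. 291.] [ 0.414 -0.31   0.028] 2634 [ 0.578 -0.225  0.119]
scene post0 0.95 [393. 291.] [ 0.433 -0.322  0.029] 2218 [ 0.577 -0.208  0.12 ]
scene post0 0.56 [409. 284.] [ 0.423 -0.373  0.093] 597 [ 0.454 -0.349  0.126]
scene salt_shaker 0.85 [378. 265.] [ 0.465 -0.283  0.08 ] 366 [ 0.484 -0.264  0.117]
scene salt_shaker 0.79 [330. 258.] [ 0.474 -0.132  0.048] 338 [ 0.492 -0.111  0.087]
scene spice_jar_a 0.85 [412. 285.] [ 0.423 -0.373  0.093] 625 [ 0.458 -0.351  0.126]
scene spice_jar_a 0.73 [400. 260.] [ 0.506 -0.325  0.097] 488 [ 0.537 -0.304  0.126]
scene spice_jar_a 0.54 [425. 267.] [ 0.486 -0.386  0.117] 342 [ 0.512 -0.359  0.126]
scene cereal_bowl 0.71 [277. 231.] [0.534 0.095 0.04 ] 1425 [0.582 0.151 0.07 ]
scene mug 0.93 [210. 207.] [0.497 0.319 0.065] 755 [0.548 0.368 0.095]
scene sardine_tin 0.59 [218. 249.] [0.394 0.216 0.021] 574 [0.432 0.269 0.026]
scene board 0.72 [393. 290.] [ 0.429 -0.324  0.029] 2046 [ 0.573 -0.225  0.12 ]
top foot 0.94 [409. 266.] [ 0.433 -0.309  0.03 ] 2837 [ 0.572 -0.236  0.123]
top post0 0.89 [415. 260.] [ 0.449 -0.327  0.031] 
[... 1169 characters left out ...]
724549 ])}
{'time_s': 0.95, 'joints': array([ 1.18571292e+00,  5.21720501e-02,  1.40066971e+00, -2.33413139e-06,
        1.68862501e+00, -7.02973995e-02]), 'joint_velocities': array([-0.00120011,  0.00142129,  0.00145602, -0.00097753,  0.00053927,
        0.00078273]), 'tau': array([-8.55804537e-04, -3.81537759e+01, -3.60315406e+01, -2.20272445e-04,
        1.67755866e-04,  2.11634512e-05]), 'tool_pos': array([0.16253257, 0.49923056, 0.23135328]), 'orientation': array([3.14146724e+00, 1.11545858e-05, 2.82680637e+00]), 'ft_force': array([-0.29176047, -0.86691942, -0.12382727]), 'wrist_torque': array([-0.01401657,  0.03168715, -0.03222483]), 'grip_force': 0.0, 'grip_width': 0.9997681784270288}
```

View pics/top1.png

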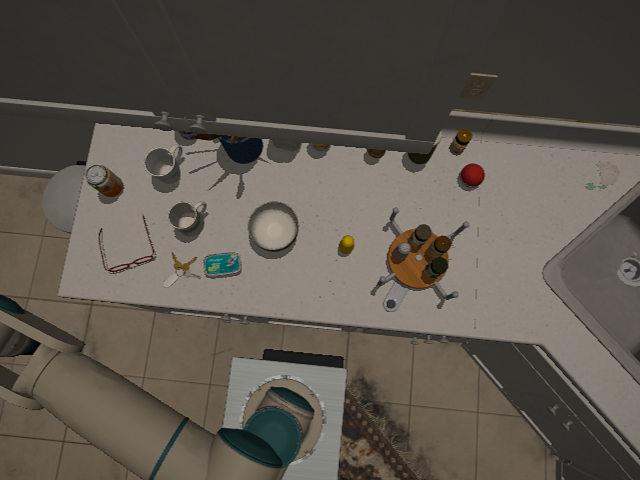

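The top view shows the posts' balls at about (397,211), (466,224), (454,295) and (378,290), the tongue end at (390,304), and the shaker at (401,251). Next I'll measure these precisely.

```bash
cat >> h.py <<'E'
def pix(n,P):
    c,f,p,R=cam(n); q=R.T@(np.array(P)-p); return np.array([c["cx"]+f*q[0]/q[2],c["cy"]+f*q[1]/q[2]])
def ray(n,uv,z):
    c,f,p,R=cam(n); r=R@np.array([(uv[0]-c["cx"])/f,(uv[1]-c["cy"])/f,1]); return p+r*(z-p[2])/r[2]
E
python3 - <<'E'
from h import *
for n in("scene","top"):
    d=np.load(n+".npy"); W=world(n,d)
    m=((W[...,2]>.095)&(W[...,2]<.15)&(np.hypot(W[...,0]-.46,W[...,1]+.328)<.17)).astype(np.uint8)
    k,l,s,c=cv2.connectedComponentsWithStats(m)
    for i in range(1,k):
        if s[i,4]>3: print(n,np.round(c[i]),s[i,4],np.round(W[l==i].mean(0),4),np.round(W[l==i].max(0),3))
im=cv2.imread("pics/top1.png"); cv2.imwrite("pics/tz1.png",cv2.resize(im[195:320,350:490],None,fx=5,fy=5,interpolation=cv2.INTER_CUBIC)[:600])
E
```

```text
scene [384. 234.] 42 [ 0.573  -0.2463  0.1111] [ 0.582 -0.237  0.123]
scene [405. 252.] 259 [ 0.5142 -0.3252  0.1167] [ 0.544 -0.303  0.127]
scene [383. 259.] 134 [ 0.4703 -0.2799  0.1094] [ 0.49  -0.262  0.119]
scene [450. 258.] 54 [ 0.5517 -0.436   0.112 ] [ 0.562 -0.428  0.125]
scene [417. 271.] 553 [ 0.4571 -0.3749  0.1179] [ 0.517 -0.35   0.128]
scene [351. 273.] 55 [ 0.3834 -0.2265  0.1121] [ 0.393 -0.219  0.124]
scene [421. 303.] 60 [ 0.3626 -0.4158  0.113 ] [ 0.37  -0.408  0.124]
top [395. 211.] 35 [ 0.574  -0.2503  0.119 ] [ 0.581 -0.244  0.129]
top [465. 225.] 40 [ 0.554  -0.4394  0.1179] [ 0.562 -0.432  0.126]
top [423. 233.] 250 [ 0.5193 -0.326   0.1233] [ 0.545 -0.307  0.136]
top [442. 244.] 253 [ 0.4935 -0.3787  0.1227] [ 0.517 -0.359  0.132]
top [404. 248.] 139 [ 0.4754 -0.2809  0.1144] [ 0.493 -0.265  0.127]
top [439. 265.] 258 [ 0.4356 -0.3734  0.1236] [ 0.458 -0.354  0.132]
top [383. 279.] 35 [ 0.386  -0.2298  0.1211] [ 0.394 -0.223  0.129]
top [455. 294.] 43 [ 0.3649 -0.4183  0.1187] [ 0.374 -0.411  0.129]
```

View pics/tz1.png

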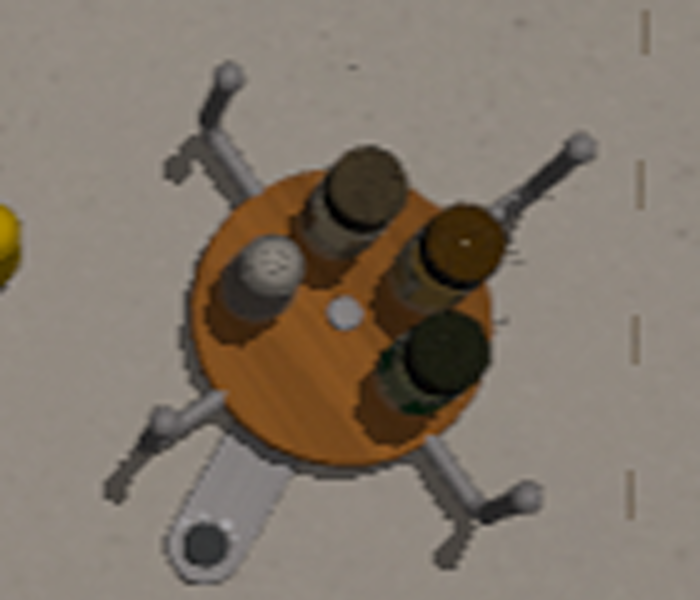

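```bash
python3 - <<'E'
from h import *
print("piv",ray("top",(350+345/5,195+313/5),.035)); t=ray("top",(391,304),.013);print("stud",t,ray("scene",(357,318.5),.013))
for n in("top","scene"):
    d=np.load(n+".npy"); W=world(n,d); im=cv2.imread(f"pics/{n}1.png")
    hsv=cv2.cvtColor(im,cv2.COLOR_BGR2HSV)
    m=(hsv[...,0]<20)&(hsv[...,1]>130)&(abs(W[...,2]-.03)<.006)&(np.hypot(W[...,0]-.468,W[...,1]+.332)<.1)
    print(n,cv2.minEnclosingCircle((W[m][:,:2]*1000).astype(np.float32)))
    # tongue points
    m=(W[...,2]>.0)&(W[...,2]<.03)&(np.hypot(W[...,0]-.468,W[...,1]+.332)<.19)&(np.hypot(W[...,0]-.468,W[...,1]+.332)>.1)&(hsv[...,2]>0)
    g=cv2.cvtColor(im,cv2.COLOR_BGR2GRAY)
    s=m&(g<80)&(np.hypot(W[...,0]-t[0],W[...,1]-t[1])<.016); print("dark stud",s.sum(),W[s].mean(0), np.argwhere(s).mean(0)[::-1])
    for z in (.003,):
        pass
c=np.array([.468,-.332]); v=t[:2]-c; print(np.degrees(np.arctan2(v[1],v[0])),np.hypot(*v))
E
```

```text
piv [ 0.46978115 -0.33624284  0.035     ]
stud [ 0.33453246 -0.26967587  0.013     ] [ 0.33124225 -0.26930385  0.013     ]
top ((470.1493835449219, -334.0641174316406), 85.03308868408203)
dark stud 62 [ 0.335525   -0.26877645  0.01309328] [390.70967742 303.61290323]
scene ((466.9949645996094, -332.0093078613281), 84.77490234375)
dark stud 55 [ 0.33340889 -0.26687561  0.01078863] [356.41818182 318.16363636]
154.96926312935494 0.14730200650252948
```

```bash
cat >> h.py <<'E'
def inc(P,yaw,P0,yaw0):
    "tool-frame increments [rz, dx,dy,dz cm] from down pose (P0,yaw0 deg) to (P,yaw)"
    R=Ro.from_euler("xyz",[np.pi,0,np.radians(yaw0)]).as_matrix()
    return np.round(np.r_[-np.radians(yaw-yaw0),100*R.T@(np.array(P)-P0)],2)
E
python3 - <<'E'
from h import *
s=[.1625,.4992,.2314];y=np.degrees(2.8268)
print(inc([.40,.08,.23],82,s,y),inc([.345,-.375,.20],2,[.40,.08,.23],82),inc([.3356,-.3819,.085],-51.3,[.345,-.375,.20],2))
E
```

```text
[  1.4  -35.56 -32.51   0.14] [  1.4  -45.82   0.89   3.  ] [ 0.93 -0.96  0.66 11.5 ]
```

Request:
carry_out --increments "0 0 0.14 -3.6 -3.3 0 4;0 0 0.28 -7.1 -6.5 0 0;0 0 0.42 -10.7 -9.8 0 0;0 0 0.56 -14.2 -13 0 0;0 0 0.7 -17.8 -16.3 0 0;0 0 0.84 -21.3 -19.5 0 0;0 0 0.98 -24.9 -22.8 0 0;0 0 1.12 -28.4 -26 0 0;0 0 1.26 -32 -29.3 0 0;0 0 1.4 -35.6 -32.5 0 0" --grip_force 20

```text
time_s: 1.95
tool_pos: [0.401, 0.078, 0.2317]
orientation: [3.14, -0.0, 1.421]
ft_force: [1.0, 1.2, -0.3]
grip_width: 0.004
grip_force: 0.0
```

Request:
carry_out --increments "0 0 0.14 -4.6 0 0 0;0 0 0.28 -9.2 0 0 0;0 0 0.42 -13.7 0 0 0;0 0 0.56 -18.3 0 1 0;0 0 0.7 -22.9 0 1 0;0 0 0.84 -27.5 0 2 0;0 0 0.98 -32.1 0 2 0;0 0 1.12 -36.7 0.5 3 0;0 0 1.26 -41.2 0.9 3 0;0 0 1.4 -45.8 0.9 3 0"

```text
time_s: 2.95
tool_pos: [0.3431, -0.3764, 0.2009]
orientation: [-3.141, -0.0, 0.021]
ft_force: [0.4, -0.1, 0.8]
grip_width: -0.004
grip_force: 0.0
```

Request:
carry_out --increments "0 0 0.13 -0.8 0.5 0 0;0 0 0.26 -0.8 0.5 1 0;0 0 0.39 -0.8 0.5 2 0;0 0 0.52 -0.8 0.5 4 0;0 0 0.65 -0.8 0.5 6 0;0 0 0.78 -0.8 0.5 8 0;0 0 0.92 -0.8 0.5 10 0;0 0 0.92 -0.8 0.5 11.5 0;0 0 0.92 -0.8 0.5 11.5 0;0 0 0.92 -0.8 0.5 11.5 0"

```text
time_s: 3.95
tool_pos: [0.3358, -0.3799, 0.0867]
orientation: [-3.141, -0.0, -0.893]
ft_force: [0.2, 0.1, 0.7]
grip_width: 0.0
grip_force: 0.0
```

```bash
cat >> h.py <<'E'
C=np.array([.4685,-.333])
def arc(th,off=.0195,z=.085,r=.1345):
    t=np.radians(th); p=C+r*np.array([np.cos(t),np.sin(t)])-off*np.array([-np.sin(t),np.cos(t)])
    return np.r_[p,z],th-270
def show(n,yoff=0):
    im,d=bot.capture(n); W=world(n,d)
    m=((W[...,2]>.095)&(W[...,2]<.135)&(np.hypot(W[...,0]-.4685,W[...,1]+.333)<.155)).astype(np.uint8)
    k,l,s,c=cv2.connectedComponentsWithStats(m); c0={"top":(.4698,-.3345),"scene":(.467,-.332)}[n]
    for i in range(1,k):
        if s[i,4]>15: q=W[l==i].mean(0)-np.r_[c0,0]; print(n,np.round(c[i]),s[i,4],"r %.3f ang %.1f"%(np.hypot(*q[:2]),np.degrees(np.arctan2(q[1],q[0]))))
    return im
E
python3 - <<'E'
from h import *
s=bot.get_state();p0=s["tool_pos"];y0=np.degrees(s["orientation"][2]);print(p0,y0,s["ft_force"])
cv2.imwrite("pics/s2.png",show("scene")[190:350,290:490].repeat(3,0).repeat(3,1))
off=np.linspace(.045,.0195,6)[1:]
print("approach");[print(inc(*arc(218.7,o),p0,y0)) for o in off]
E
```

```text
[ 0.33582958 -0.37988229  0.08667799] -51.150166898576636 [0.23039655 0.07660011 0.74791565]
scene [450. 258.] 54 r 0.134 ang -50.7
scene [383. 260.] 123 r 0.052 ang 87.5
scene [429. 266.] 22 r 0.069 ang -67.5
scene [351. 273.] 55 r 0.135 ang 128.5
scene [399. 306.] 61 r 0.145 ang -163.8
scene [422. 302.] 44 r 0.134 ang -140.9
scene [406. 312.] 18 r 0.151 ang -157.7
approach
[0.   0.65 0.17 0.17]
[0.   1.16 0.17 0.17]
[0.   1.67 0.17 0.17]
[0.   2.18 0.17 0.17]
[0.   2.69 0.17 0.17]
```

View pics/s2.png

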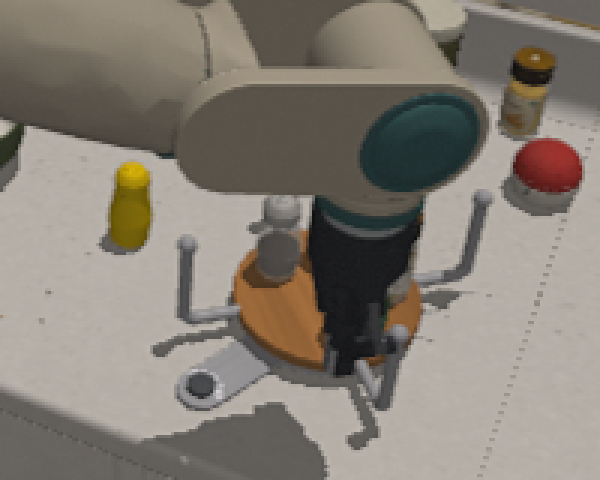

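The crop shows the closed fingertip just behind the front-right post, at about (345,360) in the crop. It is on the correct side for pushing counter-clockwise, and clear of the jars.

```bash
python3 - <<'E'
from h import *
s=bot.get_state();p0=s["tool_pos"];y0=np.degrees(s["orientation"][2])
for t in (220,222,224,226,228): print(inc(*arc(t),p0,y0))
print("arc");a=arc(228)
for k in range(1,11): print(inc(*arc(228+2.4*k),*a))
E
```

```text
[-0.02  2.95  0.21  0.23]
[-0.06  3.42  0.26  0.23]
[-0.09  3.9   0.3   0.23]
[-0.12  4.37  0.31  0.23]
[-0.16  4.84  0.31  0.23]
arc
[-0.04  0.56  0.07  0.  ]
[-0.08  1.13  0.12  0.  ]
[-0.13  1.7   0.14  0.  ]
[-0.17  2.27  0.14  0.  ]
[-0.21  2.84  0.11  0.  ]
[-0.25  3.41  0.06  0.  ]
[-0.29  3.97 -0.01 -0.  ]
[-0.34  4.53 -0.11 -0.  ]
[-0.38  5.09 -0.23 -0.  ]
[-0.42  5.64 -0.37 -0.  ]
```

Request:
carry_out --increments "0 0 0 0.6 0.1 0 0;0 0 0 1.2 0.2 0 0;0 0 0 1.7 0.2 0 0;0 0 0 2.2 0.2 0 0;0 0 0 2.6 0.2 0 0;0 0 -0.02 3 0.2 0 0;0 0 -0.06 3.4 0.3 0 0;0 0 -0.09 3.9 0.3 0 0;0 0 -0.12 4.4 0.3 0 0;0 0 -0.16 4.8 0.3 0 0"

```text
time_s: 5.0
tool_pos: [0.3636, -0.4194, 0.0861]
orientation: [3.141, 0.0, -0.731]
ft_force: [-0.9, 0.4, -0.5]
grip_width: 0.001
grip_force: 0.6
```

Request:
carry_out --increments "0 0 -0.04 0.56 0.07 0 0;0 0 -0.08 1.13 0.12 0 0;0 0 -0.13 1.7 0.14 0 0;0 0 -0.17 2.27 0.14 0 0;0 0 -0.21 2.84 0.11 0 0;0 0 -0.25 3.41 0.06 0 0;0 0 -0.29 3.97 0 0 0;0 0 -0.34 4.53 -0.1 0 0;0 0 -0.38 5.09 -0.23 0 0;0 0 -0.42 5.64 -0.37 0 0"

```text
time_s: 6.0
tool_pos: [0.408, -0.4545, 0.0861]
orientation: [3.141, 0.0, -0.311]
ft_force: [-1.8, -0.9, 0.3]
grip_width: -0.002
grip_force: 0.7
```

```bash
python3 - <<'E'
from h import *
s=bot.get_state();print(s["tool_pos"],np.degrees(s["orientation"][2]),s["ft_force"],"exp",arc(252))
show("top"); im=show("scene");cv2.imwrite("pics/s3.png",im[190:350,290:490].repeat(3,0).repeat(3,1))
E
```

```text
[ 0.40797278 -0.45452366  0.08606326] -17.811724342790065 [-1.84435888 -0.90147845  0.30791048] exp (array([ 0.40839161, -0.45489127,  0.085     ]), -18)
top [444. 208.] 40 r 0.134 ang -19.6
top [413. 236.] 249 r 0.051 ang 41.5
top [378. 231.] 35 r 0.134 ang 70.6
top [435. 236.] 250 r 0.050 ang -28.9
top [444. 256.] 258 r 0.051 ang -100.0
top [405. 259.] 134 r 0.054 ang 115.2
top [404. 297.] 24 r 0.134 ang 159.5
scene [362. 241.] 44 r 0.135 ang 70.8
scene [394. 252.] 261 r 0.048 ang 43.0
scene [417. 264.] 465 r 0.039 ang -65.9
scene [381. 267.] 135 r 0.054 ang 118.8
scene [367. 292.] 55 r 0.134 ang 160.7
scene [441. 296.] 151 r 0.138 ang -119.1
```

View pics/s3.png

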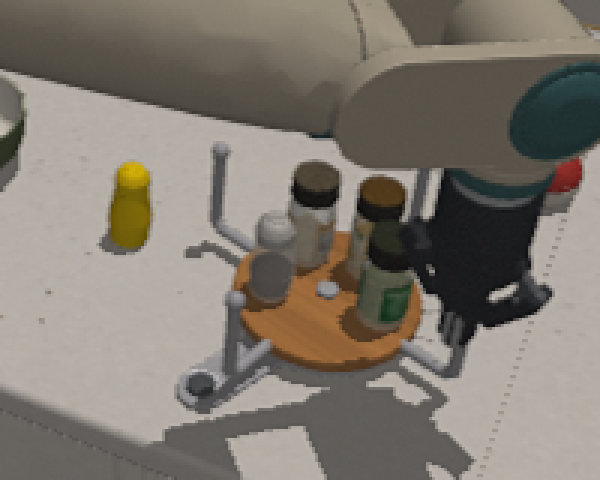

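The post is now at about 250.6° and the shaker at about 116°. The jars are still upright and the fingertip is on the post at (455,330) in the crop. I need about 38° more, so I'll do 34° and then measure.

Request:
carry_out --increments "0 0 -0.04 0.56 0.07 0 0;0 0 -0.08 1.13 0.12 0 0;0 0 -0.13 1.7 0.14 0 0;0 0 -0.17 2.27 0.14 0 0;0 0 -0.21 2.84 0.11 0 0;0 0 -0.25 3.41 0.06 0 0;0 0 -0.29 3.97 0 0 0;0 0 -0.34 4.53 -0.1 0 0;0 0 -0.38 5.09 -0.23 0 0;0 0 -0.42 5.64 -0.37 0 0"

```text
time_s: 7.1
tool_pos: [0.4626, -0.4682, 0.0862]
orientation: [3.141, 0.0, 0.107]
ft_force: [-1.5, -1.5, -0.1]
grip_width: -0.003
grip_force: 0.7
```

Request:
carry_out --increments "0 0 -0.03 0.4 0.05 0 0;0 0 -0.06 0.8 0.09 0 0;0 0 -0.09 1.2 0.12 0 0;0 0 -0.12 1.6 0.13 0 0;0 0 -0.14 1.9 0.14 0 0;0 0 -0.16 2.15 0.14 0 0;0 0 -0.17 2.3 0.14 0 0;0 0 -0.17 2.3 0.14 0 0;0 0 -0.17 2.3 0.14 0 0;0 0 -0.17 2.3 0.14 0 0"

```text
time_s: 8.1
tool_pos: [0.4858, -0.4667, 0.0863]
orientation: [-3.141, -0.0, 0.277]
ft_force: [0.3, 0.7, -1.2]
grip_width: -0.001
grip_force: 0.0
```

```bash
cat > m.py <<'E'
from h import *
import sys
s=bot.get_state();print(s["tool_pos"],np.degrees(s["orientation"][2]),s["ft_force"])
a=show("top"); im=show("scene")
for n,c0 in(("top",(.4698,-.3345)),("scene",(.467,-.332))):
    for r in bot.outline_of(n,"salt_shaker"):
        y,x=np.nonzero(r["mask"]); u=(x.mean(),y.mean()); q=ray(n,u,.075)[:2]-c0
        print(n,round(r["confidence"],2),np.round(u),"r %.3f ang %.1f"%(np.hypot(*q),np.degrees(np.arctan2(q[1],q[0]))))
z=lambda i:i.repeat(4,0).repeat(4,1)
cv2.imwrite(f"pics/{sys.argv[1]}.png",np.hstack([z(a[190:330,350:450]),z(im[210:350,330:430])]))
E
python3 m.py s4
```

```text
[ 0.48576617 -0.46667188  0.08627074] 15.859952156048871 [ 0.34205683  0.66812703 -1.16899273]
top [415. 204.] 39 r 0.134 ang 14.0
top [424. 233.] 248 r 0.051 ang 6.2
top [406. 245.] 250 r 0.052 ang 75.1
top [440. 243.] 146 r 0.047 ang -56.9
top [374. 259.] 36 r 0.134 ang 104.1
top [412. 267.] 119 r 0.054 ang 145.9
scene [405. 233.] 45 r 0.135 ang 14.5
scene [406. 252.] 256 r 0.048 ang 4.9
scene [385. 256.] 265 r 0.050 ang 77.3
scene [350. 258.] 51 r 0.135 ang 103.9
scene [421. 265.] 279 r 0.050 ang -68.0
scene [385. 274.] 142 r 0.055 ang 150.1
scene [455. 278.] 159 r 0.135 ang -85.6
scene [397. 303.] 62 r 0.134 ang -166.1
top 0.54 [347. 244.] r 0.204 ang 87.4
scene 0.87 [384. 283.] r 0.054 ang 148.7
scene 0.78 [333. 259.] r 0.189 ang 95.4
scene 0.58 [397. 293.] r 0.066 ang -168.5
```

View pics/s4.png

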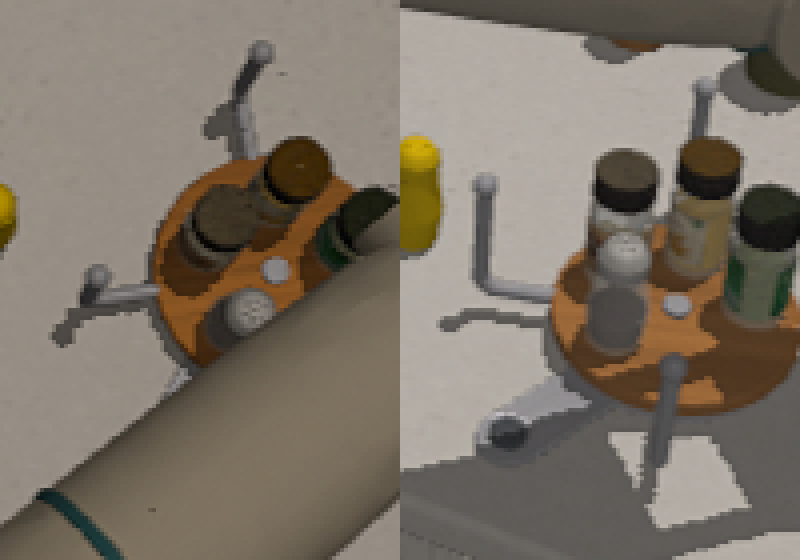

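The left half shows the shaker at about (250,312) with the arm hiding the tongue. The right half shows it short of the tongue line, with its stud at (505,432). I'll back off, lift and clear the view for a good measurement.

Request:
carry_out --increments "0 0 0 -1 0 0 0;0 0 0 -2 0 0 0;0 0 0 -3 0 0 0;0 0 0 -3 0 -3 0;0 0 0 -3 0 -7 0;0 0 0 -3 0 -11 0;0 0 0 -3 0 -15 0;0 0 0 -3 -3 -16 0;0 0 0 -3 -7 -16 0;0 0 0 -3 -11 -16 0"

```text
time_s: 9.3
tool_pos: [0.4256, -0.3686, 0.2466]
orientation: [3.141, -0.001, 0.275]
ft_force: [0.5, 0.3, 0.6]
grip_width: -0.004
grip_force: 0.0
```

Request:
carry_out --increments "0 0 0 0.2 -4 0 0;0 0 0 0.4 -8 0 0;0 0 0 0.6 -12 0 0;0 0 0 0.8 -16 0 0;0 0 0 1 -20 0 0;0 0 0 1.2 -24 0 0;0 0 0 1.4 -28 0 0;0 0 0 1.5 -30 0 0;0 0 0 1.5 -30 0 0;0 0 0 1.5 -30 0 0"

```text
time_s: 10.3
tool_pos: [0.3591, -0.077, 0.2464]
orientation: [3.141, -0.001, 0.277]
ft_force: [-0.5, -1.1, -0.7]
grip_width: 0.001
grip_force: 0.0
```

```bash
cat >> m.py <<'E'
from scipy.optimize import least_squares
def sil(n,th,r,c0):
    B=np.r_[np.array(c0)+r*np.array([np.cos(th),np.sin(th)]),0]
    a=np.linspace(0,2*np.pi,40)
    pts=[pix(n,B+[R*np.cos(k),R*np.sin(k),z]) for R,z in((.022,.03),(.022,.085),(.018,.108),(.008,.12)) for k in a]
    m=np.zeros((480*4,640*4),np.uint8);cv2.fillConvexPoly(m,cv2.convexHull(np.round(np.array(pts)*4).astype(np.int32)),1)
    y,x=np.nonzero(m); return np.array([x.mean(),y.mean()])/4
for n,c0 in(("top",(.4698,-.3345)),("scene",(.467,-.332))):
    for r in bot.outline_of(n,"salt_shaker"):
        y,x=np.nonzero(r["mask"]); u=np.array([x.mean(),y.mean()]); q=ray(n,u,.075)[:2]-c0
        if np.hypot(*q)<.08:
            f=min(((np.hypot(*(sil(n,np.radians(t),rr,c0)-u)),t,rr) for t in range(138,166) for rr in(.048,.052,.056)))
            print(n,"fit err,ang,r",f)
E
python3 m.py s5
```

```text
[ 0.35906582 -0.07703221  0.24641065] 15.87459761753954 [-0.50033214 -1.14453307 -0.74320772]
top [415. 204.] 37 r 0.134 ang 14.0
top [424. 233.] 243 r 0.051 ang 6.0
top [406. 245.] 251 r 0.052 ang 75.2
top [442. 245.] 254 r 0.050 ang -65.2
top [474. 245.] 42 r 0.135 ang -75.9
top [374. 259.] 35 r 0.134 ang 104.0
top [412. 268.] 138 r 0.054 ang 148.1
top [434. 302.] 40 r 0.135 ang -166.0
scene [405. 233.] 44 r 0.135 ang 14.5
scene [406. 253.] 260 r 0.049 ang 5.0
scene [385. 256.] 269 r 0.050 ang 77.3
scene [350. 258.] 51 r 0.135 ang 103.8
scene [421. 265.] 280 r 0.050 ang -68.0
scene [385. 274.] 147 r 0.056 ang 150.1
scene [455. 273.] 55 r 0.134 ang -75.5
scene [397. 303.] 61 r 0.134 ang -166.1
top 0.5 [410. 270.] r 0.053 ang 147.4
scene 0.8 [384. 283.] r 0.054 ang 148.7
scene 0.75 [332. 259.] r 0.190 ang 95.7Traceback (most recent call last):
  File "m.py", line 22, in <module>
    f=min(((np.hypot(*(sil(n,np.radians(t),rr,c0)-u)),t,rr) for t in range(138,166) for rr in(.048,.052,.056)))
  File "m.py", line 22, in <genexpr>
    f=min(((np.hypot(*(sil(n,np.radians(t),rr,c0)-u)),t,rr) for t in range(138,166) for rr in(.048,.052,.056)))
                       ~~~^^^^^^^^^^^^^^^^^^^^^^^
  File "m.py", line 15, in sil
    pts=[pix(n,B+[R*np.cos(k),R*np.sin(k),z]) for R,z in((.022,.03),(.022,.085),(.018,.108),(.008,.12)) for k in a]
         ~~~^^^^^^^^^^^^^^^^^^^^^^^^^^^^^^^^^
  File "h.py", line 10, in pix
    c,f,p,R=cam(n); q=R.T@(np.array(P)-p); return np.array([c["cx"]+f*q[0]/q[2],c["cy"]+f*q[1]/q[2]])
            ~~~^^^
  File "h.py", line 5, in cam
    c=bot.calibration(n); f=240/np.tan(np.radians(c["vfov"])/2); return c,f,np.array(c["position"]),Ro.from_euler("xyz",c["rotation"]).as_matrix()
ValueError: time passes only in moves, steps and waits
```

View pics/s5.png

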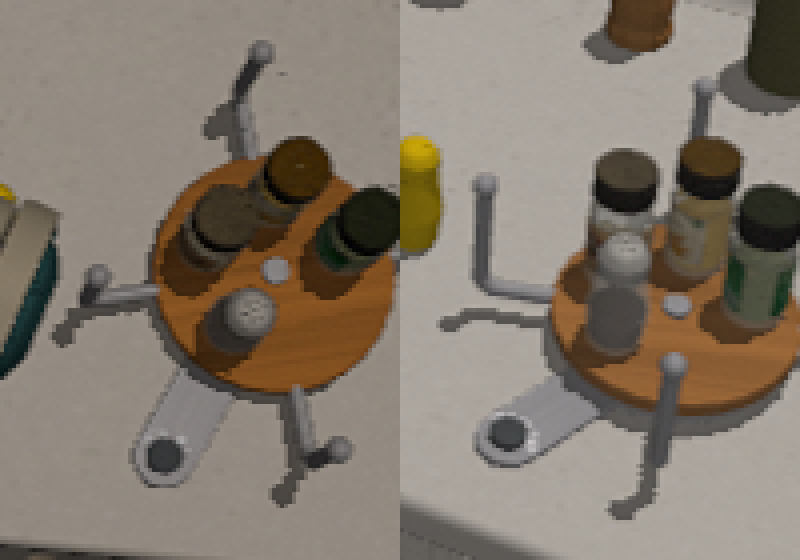

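Clear view: the shaker is near (240,325) in the left half and still a few degrees short of the tongue line, with the stud at (165,455). The calibration needs caching before I fit the silhouette.

```bash
sed -i 's/^def cam/import functools\n@functools.lru_cache\ndef cam/' h.py; sed -i 's/range(138,166)/np.arange(140,162,.5)/' m.py; python3 m.py s6 | grep -v "^[ts][a-z]* \[ *[0-9]"
```

```text
[ 0.35924635 -0.07735515  0.24606524] 15.77315559394007 [-0.30386302  0.10193446  0.05381945]
top 0.8 [410. 270.] r 0.053 ang 147.4
top 0.34 [223. 263.] r 0.541 ang 98.2
scene 0.62 [384. 283.] r 0.053 ang 147.6
scene 0.55 [333. 259.] r 0.189 ang 95.7
scene 0.2 [392. 296.] r 0.080 ang -176.0
top fit err,ang,r (np.float64(0.6334599094686021), np.float64(148.0), 0.052)
scene fit err,ang,r (np.float64(0.1485397230465626), np.float64(140.5), 0.048)
```

Request:
carry_out --increments "0 0 0 -0.2 4.1 0 0;0 0 0 -0.4 8.2 0 0;0 0 0 -0.6 12.3 0 0;0 0 0 -0.8 16.4 0 0;0 0 0 -1 20.5 0 0;0 0 0 -1.2 24.6 0 0;0 0 0 -1.4 28.7 0 0;0 0 0 -1.5 32.8 0 0;0 0 0 -1.5 37 0 0;0 0 0 -1.5 41 0 0"

```text
time_s: 11.85
tool_pos: [0.457, -0.4768, 0.2458]
orientation: [-3.141, 0.0, 0.277]
ft_force: [0.3, 0.6, 0.5]
grip_width: -0.003
grip_force: 0.0
```

Request:
carry_out --increments "0 0 0 0 0 0 0;0 0 0 0 0 3 0;0 0 0 0 0 7 0;0 0 0 0 0 11 0;0 0 0 0 0 14 0;0 0 0 0 0 16 0;0 0 0 0 0 16 0;0 0 0 0.7 0 16 0;0 0 0 1.4 0 16 0;0 0 0 2 0 16 0"

```text
time_s: 12.85
tool_pos: [0.4776, -0.4698, 0.0885]
orientation: [3.139, -0.002, 0.277]
ft_force: [0.4, 0.3, -0.8]
grip_width: -0.002
grip_force: 0.0
```

Request:
carry_out --increments "0 0 0 0.4 0 0 0;0 0 0 0.7 0 0 0;0 0 0 1 0 0 0;0 0 -0.02 1.3 0.03 0 0;0 0 -0.04 1.6 0.07 0 0;0 0 -0.07 1.9 0.1 0 0;0 0 -0.09 2.15 0.12 0 0;0 0 -0.1 2.3 0.12 0 0;0 0 -0.1 2.3 0.12 0 0;0 0 -0.1 2.3 0.12 0 0"

```text
time_s: 13.85
tool_pos: [0.4986, -0.4642, 0.0861]
orientation: [-3.141, -0.0, 0.377]
ft_force: [-0.0, 0.3, 0.8]
grip_width: -0.002
grip_force: 0.0
```

```bash
python3 m.py s7
```

```text
[ 0.49861064 -0.46421646  0.08611474] 21.592740303151707 [-0.03900102  0.30610507  0.83380755]
top [410. 204.] 37 r 0.134 ang 19.6
top [422. 233.] 249 r 0.051 ang 11.2
top [438. 242.] 120 r 0.046 ang -48.6
top [406. 246.] 251 r 0.052 ang 80.6
top [375. 264.] 35 r 0.135 ang 109.8
top [412. 266.] 49 r 0.051 ang 143.6
scene [400. 233.] 45 r 0.136 ang 19.9
scene [404. 252.] 251 r 0.049 ang 10.4
scene [384. 257.] 265 r 0.051 ang 82.8
scene [421. 264.] 273 r 0.050 ang -62.5
scene [350. 261.] 46 r 0.135 ang 109.5
scene [455. 274.] 161 r 0.134 ang -80.1
scene [386. 275.] 145 r 0.056 ang 155.3
scene [403. 303.] 60 r 0.134 ang -160.6
top 0.58 [347. 244.] r 0.205 ang 87.4
scene 0.92 [385. 285.] r 0.055 ang 154.2
scene 0.56 [333. 258.] r 0.190 ang 95.1
scene fit err,ang,r (np.float64(0.5166464792296477), np.float64(147.5), 0.048)
```

Turned 5.6°. Now I'll retract the same way and check.

Request:
carry_out --increments "0 0 0 -1 0 0 0;0 0 0 -2 0 0 0;0 0 0 -3 0 0 0;0 0 0 -3 0 -3 0;0 0 0 -3 0 -7 0;0 0 0 -3 0 -11 0;0 0 0 -3 0 -15 0;0 0 0 -3 -3 -16 0;0 0 0 -3 -7 -16 0;0 0 0 -3 -11 -16 0"

```text
time_s: 15.15
tool_pos: [0.4289, -0.3727, 0.2465]
orientation: [3.141, -0.0, 0.376]
ft_force: [0.4, -0.4, 0.7]
grip_width: 0.003
grip_force: 0.0
```

Request:
carry_out --increments "0 0 0 0.2 -4 0 0;0 0 0 0.4 -8 0 0;0 0 0 0.6 -12 0 0;0 0 0 0.8 -16 0 0;0 0 0 1 -20 0 0;0 0 0 1.2 -24 0 0;0 0 0 1.4 -28 0 0;0 0 0 1.5 -30 0 0;0 0 0 1.5 -30 0 0;0 0 0 1.5 -30 0 0"

```text
time_s: 16.15
tool_pos: [0.3337, -0.0892, 0.2465]
orientation: [3.141, -0.001, 0.377]
ft_force: [0.2, -0.4, 0.5]
grip_width: 0.003
grip_force: 0.0
```

```bash
python3 m.py s8
```

```text
[ 0.33365371 -0.08921095  0.24645925] 21.59951742781331 [ 0.21017387 -0.3988554   0.49038066]
top [410. 204.] 38 r 0.134 ang 19.6
top [422. 233.] 250 r 0.051 ang 11.2
top [442. 243.] 252 r 0.050 ang -59.3
top [473. 240.] 40 r 0.134 ang -70.6
top [406. 246.] 250 r 0.052 ang 80.7
top [375. 264.] 33 r 0.135 ang 109.6
top [414. 269.] 140 r 0.054 ang 153.4
top [439. 301.] 40 r 0.134 ang -160.5
scene [400. 233.] 44 r 0.136 ang 19.9
scene [404. 252.] 255 r 0.048 ang 10.5
scene [384. 257.] 268 r 0.051 ang 82.7
scene [421. 264.] 273 r 0.050 ang -62.3
scene [349. 261.] 47 r 0.135 ang 109.6
scene [454. 269.] 53 r 0.134 ang -70.1
scene [386. 276.] 150 r 0.055 ang 155.4
scene [403. 303.] 60 r 0.134 ang -160.6
top 0.59 [348. 243.] r 0.203 ang 86.1
top 0.57 [411. 271.] r 0.053 ang 152.7
scene 0.83 [333. 258.] r 0.190 ang 94.7
top fit err,ang,r (np.float64(0.5739656480069565), np.float64(153.5), 0.052)
```

View pics/s8.png

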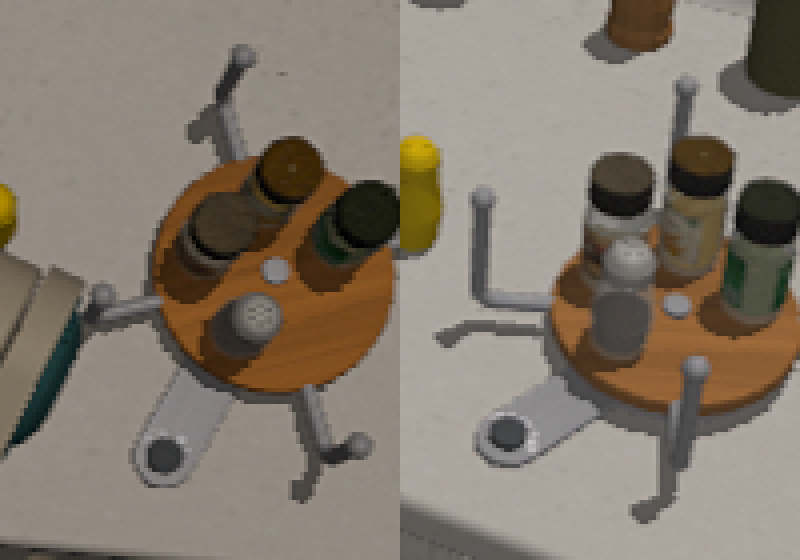

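The picture shows the shaker at about (240,328) in the left half. It lies in line with the pivot (275,270) and the stud (165,455), at about 153.5–154° against the tongue's 154°. The jars are upright and the robot is clear.

```bash
python3 -c "
from plant import bot
print(bot.finish_job())"
```

```text
the job is handed in; nothing more can be done
None
```

The salt shaker now stands in line with the steel tongue, within about 1° as measured (about 153.5° to 154° against 154°); the jars are upright, the arm is clear, and the job is handed in, with no verdict returned.

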